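# Pack the fitting kit back into its foam inlay

### The arm

A 6-joint arm with a two-finger parallel gripper is mounted at the origin on the work surface. World frame = base frame: x ahead of the robot, y to its left, z up, the work surface at z = 0. Lengths are in mm, angles in rad, forces in N, time in s.
With the tool pointing down it reaches from about 300 to 775 mm from the base axis. Payload 14.6 kg.
Tool frame: the origin (TCP) lies on the centre line of the jaws, within the pads' length; the fingertips stand 19 mm ahead of it and the grasp point (between the pads) is the TCP (bot.tip_reach is the distance from the TCP to the fingertips, in mm); z points along the fingers, y is the line along which they close (so a half turn about z gives the same grasp; the last joint's range is limited). The gripper opens to 85 mm and grips with 20 to 120 N. Pads are 22 mm wide; open, the fingers measure 114 mm over their backs; the gripper's body (76 mm by 85 mm) begins 54 mm behind the grasp point. The pads swing forward as they close: fully open they stand 13 mm farther back than shut.
Start: joints at [-1.352, 0.3, 1.521, -0, 1.321, -0.067], TCP at [155.052, -527.682, 250.281] pointing down, gripper open.
Joint ranges: [-3.03, 3.03], [-0.79, 2.21], [0.23, 2.52], [-1.04, 4.18], [0, 3.07], [-2.55, 2.55]. Speed limits (rad/s): [2.22, 2.22, 2.57, 3.14, 3.14, 3.14].

### API

Orientations are given as a unit quaternion [w, x, y, z].
In Python, from rig import bot gives the robot as it stands. Calls block until the motion is done:
- bot.move_to(position, orientation): joint-space move of the TCP to a pose.
- bot.servo_line(position, attitude=None, speed=150, until_force=None): straight line of the TCP; attitude=None keeps the orientation; speed is the mean speed in mm/s. With until_force (N) it stops when the force on the tool has changed by that much, and returns True; else False.
- bot.move_joints(angles): joint-space move.
- bot.move_gripper(opening, grip_force=None): finger opening in mm; grip_force is the grip in N (None keeps the last); returns when the fingers have stopped.
- bot.dwell(seconds).
- bot.ik(position, orientation): joint angles nearest the present ones, or None.
- bot.read_state(): the state.
- bot.read_camera(name): name is "scene" or "top" or "wrist"; returns a dict with "image" (400x640x3 uint8, blue, green, red), "depth" (400x640 float32, mm along the optical axis (not along the pixel's ray), 0 where there is no reading), "fovy" (degrees; the focal length in pixels is half the picture's height over the tangent of half this angle, whatever the lens; pixels are square), "cx", "cy" (the principal point, pixels), "eye" and "attitude" of the camera in the world; the wrist camera has in their place "mount" (4x4, takes a point from camera to tool coordinates, whose origin is the TCP and whose axes are the flange's). Camera axes: x right, y down, z forward; pixel columns grow to the right and rows downward; lengths in mm; the calibration is good to about 2 mm. A picture is of the moment at which its call begins: read the wrist's pose just before it.
A pose or a line that the arm cannot do raises bot.MotionError and nothing moves.
- bot.finish_job(): hands the job in; it is judged then, once.
The state is a dict: "clock": time; "joint_positions": joint angles; "qvel": joint speeds; "effort": joint torques, N m; "ee_pos": TCP position; "tool_rot": TCP orientation; "ft_force": force on the tool from outside, world axes, zero at the start; "moment": the same for the moment, N m; "grip_width": finger opening in mm; "grip_force": force on a finger pad.
Only numpy, scipy, OpenCV 4.12 (cv2) and the standard library are available. Lean on these libraries where they do the work, as an engineer would, in place of code of your own. Each camera call takes 0.05 s, during which the arm holds its last target. There are 200 camera calls.

### The job

Pack the fitting kit back into its foam inlay: set all the empty parts trays in one pile in the tray-shaped cut-out, each turned so that its nose points as the cut-out's does and it nests fully down in the one below, and press the cork sanding block and the steel bar each into its own cut-out until it lies flush with the foam. Leave everything else on the bench where it is.

Things in the scene. Friction and masses are not known exactly. Their poses are not given: they have to be found in the camera images.
- trayA_mid (a point): open grey plastic parts tray, 124 long x 62 wide x 36 high; one end square, the other narrowed to a blunt nose. Point half-way up, midway between the parallel long sides: x to the nose (tip 64 ahead), -x to the square end (60 behind), z up. Long sides run from 60 behind to 22 ahead, then narrow to 24. Top 14 is an upright rim band; grip it across the 62 width near this point. 80 g. May be absent
- trayB_mid (a point): same tray as trayA, same point; may be absent. Below the 14 high rim band (3.5 thick) the body steps in 5 all round and slopes in to a foot 39 wide, so a tray lowered into another the same way round drops in (1.5 loose) until its band sits on the rim below: its mid point is then 14 above that tray's. Turned any other way it rides on top
- trayC_mid (a point): same tray as trayA, same point; may be absent
- trayD_mid (a point): same tray as trayA, same point; may be absent
- trayE_mid (a point): same tray as trayA, same point; may be absent
- cork_mid (a point): centre of the cork sanding block, 90 (its x) x 56 (its y) x 28 high, lying flat; light, 70 g
- bar_mid (a point): centre of the plain steel bucking bar, 90 (its x) x 34 (its y) x 28 high, lying flat; heavy for its size, 0.6 kg
- inlay: fixed inlay of firm dark foam 180 (x) x 220 (y) x 36 high in a shallow red sheet-metal tray, flat on the bench; origin under its centre, z up. Three cut-outs, 28 deep with a blue floor; their points below share its axes
- tray_cutout (a point): level with the top of the foam, in the cut-out with a tray's outline, nose to x (2 towards -x, 60 towards y from the inlay's centre). A tray's mid point belongs over this point. It takes a tray's body with 1.5 to spare all round; the rim band stays out, its underside on the foam: the first tray's mid point is then 4 below this point, its rim 14 above the foam, each further tray 14 higher
- cork_cutout (a point): centre, level with the top of the foam, of the wider oblong cut-out (45 towards x, 52 towards -y from the inlay's centre): 60 along x, 94 along y, 28 deep, 2 to spare on each side of the cork block, whose long side lies along y, either way round, either face up. Flush: top level with the foam, centre 14 below this point
- bar_cutout (a point): centre, level with the top of the foam, of the narrower oblong cut-out (40 towards -x, 52 towards -y from the inlay's centre): 38 along x, 94 along y, 28 deep, 2 to spare on each side of the steel bar, whose long side lies along y. Flush: top level with the foam, centre 14 below this point
- tape_big: roll of foil tape lying flat, 100 across, 48 high; origin under its centre; a bystander to be left alone
- tape_small: small roll of foil tape lying flat, 72 across, 48 high; origin under its centre; a bystander to be left alone
- wrench: steel wrench 200 long, lying flat along its x; origin at its middle; a bystander to be left alone
- hammer: hammer 260 long with a wooden handle, lying along its x, head at +x; origin at its middle; a bystander to be left alone
- screwdriver: screwdriver 200 long with a black handle, lying along its x; origin at its middle; a bystander to be left alone
- cleaner: white plastic bottle 66 across, 170 tall; origin under its centre; a bystander to be left alone
- spray: metal can 64 across, 190 tall; origin under its centre; a bystander to be left alone
- seam_roller: hand roller 180 long with a wooden handle, lying along its x; origin at its middle; a bystander to be left alone

How it is judged (in metres and radians):
At the end, for the whole second after the job is handed in: Every tray present rests level over tray_cutout (within 9 mm, 0.1 rad), down in the foam or nested 10 to 18 mm above another tray. Cork block and bar rest level in their own cut-outs (within 6 mm, 0.1 rad), tops no more than 2.5 mm above or 3 mm below the foam (horizontal distance between each of trayA_mid, trayB_mid, trayC_mid, trayD_mid, trayE_mid and tray_cutout below 0.009 m and angle between the x axis of each of trayA_mid, trayB_mid, trayC_mid, trayD_mid, trayE_mid and the x axis of tray_cutout, either way round below 0.1 rad and angle between each of trayA_mid, trayB_mid, trayC_mid, trayD_mid, trayE_mid's own z axis and vertical below 0.06 rad and linear speed of each of trayA, trayB, trayC, trayD, trayE, cork, bar below 0.02 m/s and (z of trayA_mid in the frame of tray_cutout below 0 m or z of trayA_mid in the frame of trayB_mid between 0.01 and 0.018 m or z of trayA_mid in the frame of trayC_mid between 0.01 and 0.018 m or z of trayA_mid in the frame of trayD_mid between 0.01 and 0.018 m or z of trayA_mid in the frame of trayE_mid between 0.01 and 0.018 m) and (z of trayB_mid in the frame of tray_cutout below 0 m or z of trayB_mid in the frame of trayA_mid between 0.01 and 0.018 m or z of trayB_mid in the frame of trayC_mid between 0.01 and 0.018 m or z of trayB_mid in the frame of trayD_mid between 0.01 and 0.018 m or z of trayB_mid in the frame of trayE_mid between 0.01 and 0.018 m) and (z of trayC_mid in the frame of tray_cutout below 0 m or z of trayC_mid in the frame of trayA_mid between 0.01 and 0.018 m or z of trayC_mid in the frame of trayB_mid between 0.01 and 0.018 m or z of trayC_mid in the frame of trayD_mid between 0.01 and 0.018 m or z of trayC_mid in the frame of trayE_mid between 0.01 and 0.018 m) and (z of trayD_mid in the frame of tray_cutout below 0 m or z of trayD_mid in the frame of trayA_mid between 0.01 and 0.018 m or z of trayD_mid in the frame of trayB_mid between 0.01 and 0.018 m or z of trayD_mid in the frame of trayC_mid between 0.01 and 0.018 m or z of trayD_mid in the frame of trayE_mid between 0.01 and 0.018 m) and (z of trayE_mid in the frame of tray_cutout below 0 m or z of trayE_mid in the frame of trayA_mid between 0.01 and 0.018 m or z of trayE_mid in the frame of trayB_mid between 0.01 and 0.018 m or z of trayE_mid in the frame of trayC_mid between 0.01 and 0.018 m or z of trayE_mid in the frame of trayD_mid between 0.01 and 0.018 m) and horizontal distance between cork_mid and cork_cutout below 0.006 m and angle between the x axis of cork_mid and the y axis of cork_cutout, either way round below 0.1 rad and angle between the z axis of cork_mid and the z axis of cork_cutout, either way round below 0.05 rad and z of cork_mid in the frame of cork_cutout between -0.017 and -0.0115 m and horizontal distance between bar_mid and bar_cutout below 0.006 m and angle between the x axis of bar_mid and the y axis of bar_cutout, either way round below 0.1 rad and angle between the z axis of bar_mid and the z axis of bar_cutout, either way round below 0.05 rad and z of bar_mid in the frame of bar_cutout between -0.017 and -0.0115 m); the robot touches nothing.
It fails at once if a bystander was pushed more than 50 mm from where it stood (distance of any of tape_big, tape_small, wrench, hammer, screwdriver, cleaner, spray, seam_roller from where it was at the start of the episode above 0.05 m).
Of trayA, trayB, trayC, trayD, trayE only 3 to 5 are there at a start; the rules pass over those that are not, and their reading is None.
At some moment in a run one of trayA, trayB, trayC, trayD, trayE, cork, bar may be knocked a few centimetres aside while the robot is not near it.
Once in a run the grip may slacken for a moment while it holds something.
It also fails if it takes over 210 s, if anything falls off the work surface, if the arm or the gripper's body presses on something with over 40 N, if the wrist force passes 120 N, or if a joint passes its speed limit or range.

## Working session

There is one attempt and no reset: what is moved stays moved. The work goes in short steps, each a Python script; the robot and the scene stay as the last script left them, time stands still between calls to the robot, and variables do not carry over. Pictures are saved under pics/ and viewed, at most 14 in all, crops included, and the job is handed in when it is done.

```bash
ls; mkdir -p pics
python3 - <<'E'
from rig import bot
import cv2,numpy as np
for n in("top","scene"):
    c=bot.read_camera(n);cv2.imwrite(f"pics/{n}0.png",c["image"]);np.save(f"pics/{n}0.npy",c["depth"])
    print(n,c["fovy"],c["cx"],c["cy"],c["eye"],c["attitude"],(c["depth"]>0).mean())
print(bot.read_state()["clock"])
E
```

```text
pics
top 53.811422207479104 322.88345474006053 199.04396012270922 [ 386.21571991   42.31219821 1230.46251469] [ 0.04160452 -0.69595871  0.71511311 -0.05023715] 0.995875
scene 46.06250249843776 324.4412723349409 205.9754803611518 [1494.47913754  201.81077985 1208.2318614 ] [-0.2144258   0.61164014  0.71404545 -0.26468286] 0.9959375
0.1
```

View pics/top0.png

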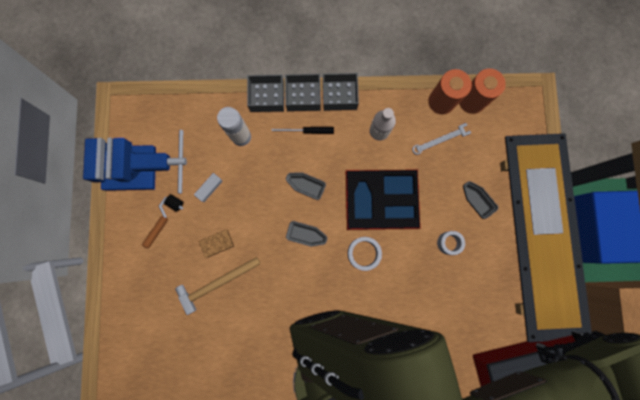

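View pics/scene0.png

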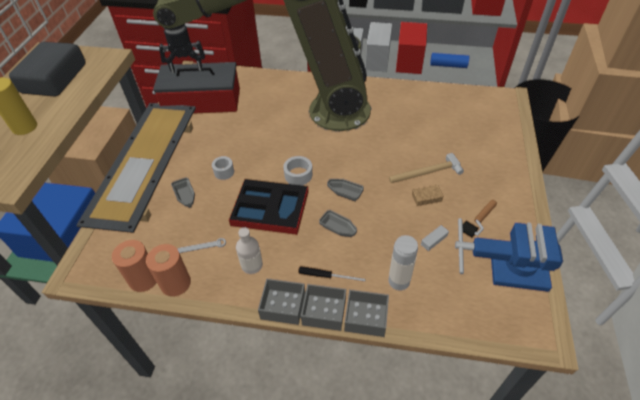

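The top view shows three trays near (306,185), (306,234) and (480,200). The cork is at (216,243), the bar at (208,187) and the inlay at (383,199). I'll get coarse positions next, then refine them with the wrist camera.

```bash
cat > h.py <<'E'
from rig import bot
import numpy as np,cv2
from scipy.spatial.transform import Rotation as R
def rot(q): return R.from_quat([q[1],q[2],q[3],q[0]])
def down(yaw): # tool z down, tool x at yaw, tool y = closing line
    c=(R.from_euler('z',yaw)*R.from_euler('x',np.pi)).as_quat(); return [c[3],c[0],c[1],c[2]]
def cam(n):
    s=bot.read_state(); c=bot.read_camera(n)
    if n=="wrist":
        T=np.eye(4);T[:3,:3]=rot(s["tool_rot"]).as_matrix();T[:3,3]=s["ee_pos"];T=T@np.array(c["mount"])
    else:
        T=np.eye(4);T[:3,:3]=rot(c["attitude"]).as_matrix();T[:3,3]=c["eye"]
    c["T"]=T;c["f"]=200/np.tan(np.radians(c["fovy"]/2));return c
def rays(c,uv):
    uv=np.atleast_2d(uv).astype(float)
    return np.c_[(uv[:,0]-c["cx"])/c["f"],(uv[:,1]-c["cy"])/c["f"],np.ones(len(uv))]@c["T"][:3,:3].T
def onz(c,uv,z):
    d=rays(c,uv);o=c["T"][:3,3];return o+d*((z-o[2])/d[:,2])[:,None]
def cloud(c):
    v,u=np.mgrid[:400,:640];d=rays(c,np.c_[u.ravel(),v.ravel()])
    return (c["T"][:3,3]+d*c["depth"].reshape(-1,1)).reshape(400,640,3)
E
python3 - <<'E'
from h import *
c=cam("top");P=cloud(c)
for n,u,v,r in[("tA",306,185,22),("tB",306,234,22),("tC",480,200,22),("cork",216,243,22),("bar",208,187,18),("inlay",383,199,45)]:
    p=P[v-r:v+r,u-r:u+r].reshape(-1,3);k=p[p[:,2]>12];
    print(n,onz(c,(u,v),30).round(),k.mean(0).round(),np.percentile(k[:,2],[50,80,95,99]).round(1),len(k))
print(P[300:302,250,2],P[250,450:452,2])
c=cam("wrist");print(c["fovy"],c["cx"],c["cy"],np.array(c["mount"]).round(3))
for y in(0,np.pi/2,-np.pi/2):
  print(y,bot.ik([450,0,300],down(y)))
E
```

```text
tA [[588.  76.  30.]] [590.  78.  40.] [ 24.8  35.1  38.3 564.9] 357
tB [[437.  80.  30.]] [436.  82.  50.] [  24.    34.9   38.6 1230.5] 356
tC [[ 527. -459.   30.]] [ 525. -446.   63.] [  27.1   35.    39.  1230.5] 432
cork [[418. 352.  30.]] [416. 353.  33.] [27.3 29.3 31.5 33.1] 583
bar [[590. 378.  30.]] [583. 372.  57.] [  27.3   29.6   32.4 1230.5] 357
inlay [[ 538. -159.   30.]] [ 529. -149.   45.] [35.5 37.8 41.  50.6] 3191
[ 1.23995565 -2.18492871] [3.61702611 1.67684174]
68.51636080968368 322.28890854632755 202.90892812375975 [[-0.0000e+00 -9.4900e-01 -3.1700e-01  8.1453e+01]
 [ 1.0000e+00 -1.0000e-03  0.0000e+00  1.0430e+00]
 [-0.0000e+00 -3.1700e-01  9.4900e-01 -1.2392e+02]
 [ 0.0000e+00  0.0000e+00  0.0000e+00  1.0000e+00]]
0 [-8.14232728e-02  3.60199297e-02  1.71239792e+00 -4.44089210e-16
  1.39317481e+00  1.48937305e+00]
1.5707963267948966 [-0.08142327  0.03601993  1.71239792  0.          1.39317481 -0.08142327]
-1.5707963267948966 None
```

The three trays sit upright on the bench, about 36 high. Next I take a wrist close-up of each object and the inlay.

```bash
cat >> h.py <<'E'
import pickle
def look(name,x,y,z=200,yaw=np.pi/2):
    # place camera so that its axis meets (x,y) at z=30
    q=down(yaw);t=np.array([np.cos(yaw),np.sin(yaw)])
    h=z+124-30;off=81.45-0.334*h
    bot.move_to([x-off*t[0],y-off*t[1],z],q); bot.dwell(.15)
    c=cam("wrist");cv2.imwrite(f"pics/{name}.png",c["image"]);pickle.dump(c,open(f"pics/{name}.pkl","wb"));return c
E
python3 - <<'E'
from h import *
ims=[]
for n,x,y in[("w_tC",527,-450),("w_in",530,-152),("w_tA",589,78),("w_tB",437,81),("w_cork",417,352),("w_bar",586,375)]:
    try: c=look(n,x,y);ims.append(cv2.resize(c["image"][50:350,120:520],(266,200)))
    except bot.MotionError as e: print(n,e);ims.append(np.zeros((200,266,3),np.uint8))
print(bot.read_state()["clock"])
cv2.imwrite("pics/m1.png",np.vstack([np.hstack(ims[:3]),np.hstack(ims[3:])]))
E
```

```text
7.3583
```

View pics/m1.png

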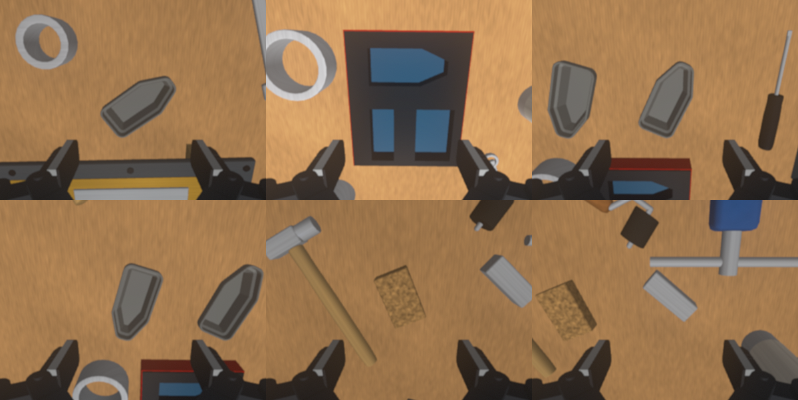

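View pics/w_in.png

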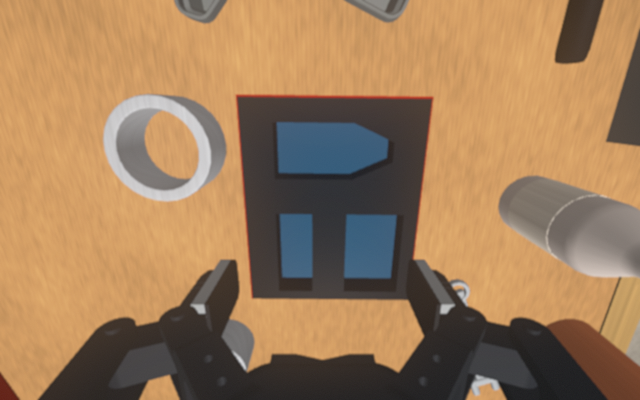

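The wrist views are clear. In the inlay view the tray cut-out is at about (330,150) with its nose towards +x. The bar cut-out is at about (296,245) and the cork cut-out at about (370,245). I'll measure from straight overhead, so that only top edges or cut-out floors bound each shape. I'll also use opposite yaws to expose any hand-eye bias.

```bash
cat >> h.py <<'E'
def over(name,x,y,z=220,yaw=np.pi/2):
    t=81.45*np.array([np.cos(yaw),np.sin(yaw)])
    bot.move_to([x-t[0],y-t[1],z],down(yaw)); bot.dwell(.15)
    c=cam("wrist");cv2.imwrite(f"pics/{name}.png",c["image"]);pickle.dump(c,open(f"pics/{name}.pkl","wb"));return c
def nearest(mask,c,x,y,z):
    cs,_=cv2.findContours(mask.astype(np.uint8),cv2.RETR_EXTERNAL,cv2.CHAIN_APPROX_NONE)
    best=None
    for k in cs:
        if cv2.contourArea(k)<600: continue
        k=cv2.convexHull(k) if True else k
        w=onz(c,k[:,0,:],z)[:,:2].astype(np.float32); d=np.hypot(*(w.mean(0)-[x,y]))
        if best is None or d<best[0]: best=(d,w)
    return best[1]
def hsv(c): return cv2.cvtColor(c["image"],cv2.COLOR_BGR2HSV).astype(int)
def blue(c):
    h=hsv(c);return (h[...,0]>95)&(h[...,0]<120)&(h[...,1]>90)&(h[...,2]>60)
def grey(c):
    h=hsv(c);m=((h[...,1]<70)).astype(np.uint8);m[250:]=0
    return cv2.morphologyEx(m,cv2.MORPH_OPEN,np.ones((3,3)))>0
def high(c,z):
    m=(cloud(c)[...,2]>z).astype(np.uint8);m[250:]=0
    return cv2.medianBlur(m,5)>0
def rect(w):
    (x,y),(a,b),t=cv2.minAreaRect(w)
    if a<b: a,b,t=b,a,t+90
    t=np.radians(t);t=(t+np.pi/2)%np.pi-np.pi/2
    return np.array([x,y,t,a,b])
TP=np.array([(-60,-31),(22,-31),(64,-12),(64,12),(22,31),(-60,31)],np.float32)
def cent(w):
    w=w.astype(np.float64);o=w.mean(0);m=cv2.moments((w-o).astype(np.float32).reshape(-1,1,2))
    g=o+[m["m10"]/m["m00"],m["m01"]/m["m00"]]
    t=.5*np.arctan2(2*m["mu11"],m["mu20"]-m["mu02"]);return g,t,abs(m["m00"])
GX=cent(TP)[0][0]
def tray(w,gx=GX):
    g,t,A=cent(w);u=np.array([np.cos(t),np.sin(t)])
    s=(w-g)@u
    if s.max()<-s.min(): t+=np.pi;u=-u;s=-s   # nose is farther from the centroid
    v=(w-g)@np.array([-u[1],u[0]])
    p=g-gx*u;t=(t+np.pi)%(2*np.pi)-np.pi
    return np.array([p[0],p[1],t,s.max()-s.min(),v.max()-v.min()])
E
python3 - <<'E'
from h import *
np.set_printoptions(suppress=True,precision=2)
for yw in(0,np.pi,np.pi/2):
    try: c=over(f"in{yw:.1f}",530,-150,yaw=yw)
    except bot.MotionError as e: print(e);continue
    m=blue(c)
    # camera over middle: correct walls per side below
    for n,x,y in(("tray",528,-92),("cork",575,-204),("bar",490,-204)):
        w=nearest(m,c,x,y,8); print(yw,n,rect(w),c["T"][:2,3])
for n,x,y in(("tA",589,78),("tB",437,81),("tC",527,-450)):
    for yw in(np.pi/2,):
        c=over(n,x,y,yaw=yw);w=nearest(grey(c),c,x,y,36);print(n,tray(w))
for n,x,y in(("bar",586,375),("cork",417,352)):
    c=over(n,x,y);
    print(n,rect(nearest(high(c,14),c,x,y,28)),rect(nearest(grey(c),c,x,y,28)) if n=="bar" else "")
print(bot.read_state()["clock"])
E
```

```text
0 tray [541.2  -98.21  -0.   118.42  53.56] [ 530.61 -150.58]
0 cork [ 585.97 -212.43    1.56   93.57   59.29] [ 530.61 -150.58]
0 bar [ 499.47 -211.28   -1.57   93.37   37.18] [ 530.61 -150.58]
3.141592653589793 tray [541.23 -98.4   -0.01 117.75  53.7 ] [ 529.94 -151.05]
3.141592653589793 cork [ 586.22 -212.24    1.57   92.59   58.47] [ 529.94 -151.05]
3.141592653589793 bar [ 499.51 -211.21    1.57   92.82   37.69] [ 529.94 -151.05]
1.5707963267948966 tray [541.23 -98.03  -0.02 118.56  54.11] [ 530.22 -150.66]
1.5707963267948966 cork [ 585.7  -211.99    1.56   92.77   58.59] [ 530.22 -150.66]
1.5707963267948966 bar [ 498.92 -210.76    1.56   92.61   37.29] [ 530.22 -150.66]
tA [592.6   77.91   1.14 122.63  61.  ]
tB [436.8   76.56  -1.86 122.72  60.93]
tC [ 533.61 -456.97    0.63  122.32   60.9 ]
bar [591.91 380.44  -0.72  89.28  33.73] [591.83 379.92  -0.72  89.39  33.64]
cork [418.18 353.66  -1.19  89.2   55.84] 
21.9583
```

Hand-eye bias is under 0.5 mm, and every measured size matches the given one to within 2 mm. Next I measure each cut-out from directly above, then place the bar.

```bash
cat >> h.py <<'E'
np.set_printoptions(suppress=True,precision=2)
Z=225
def wrap(a): return (a+np.pi)%(2*np.pi)-np.pi
def say(tag):
    s=bot.read_state();print(tag,"t",round(s["clock"],1),"pos",np.round(s["ee_pos"],1),"w",round(s["grip_width"],1),"gf",round(float(np.max(s["grip_force"])),1),"F",np.round(s["ft_force"],1));return s
def pick(x,y,yaw,z,opening,force):
    bot.move_gripper(opening); bot.move_to([x,y,Z],down(yaw)); bot.servo_line([x,y,z+45],speed=300)
    hit=bot.servo_line([x,y,z],speed=100,until_force=15)
    bot.move_gripper(0,force); say(f"grip hit={hit}")
    bot.servo_line([x,y,z+30],speed=120); bot.servo_line([x,y,Z],speed=300); return say("lift")
def place(x,y,yaw,zhi,zlo,opening,ff=10):
    bot.move_to([x,y,Z],down(yaw)); bot.servo_line([x,y,zhi],speed=250); bot.dwell(.2); say("above")
    hit=bot.servo_line([x,y,zlo],speed=50,until_force=ff); say(f"down hit={hit}"); return hit
def release(opening):
    bot.move_gripper(opening); s=say("released")
    p=np.array(s["ee_pos"]);p[2]=max(p[2]+60,Z if 0 else p[2]+60);bot.servo_line(p,speed=200)
E
python3 - <<'E'
from h import *
print(bot.tip_reach)
for n,x,y in(("cork",585,-211),("bar",500,-211),("tray",538,-99)):
    c=over("c_"+n,x,y);w=nearest(blue(c),c,x,y,8);print(n,rect(w))
    if n=="tray":
        q=TP.copy();q[:,0]=np.array([-56.5,19.5,60.5,60.5,19.5,-56.5]);q[:,1]=[-27.5,-27.5,-9.5,9.5,27.5,27.5];print(tray(w,cent(q)[0][0]))
c=over("bar2",592,380);b=rect(nearest(grey(c),c,592,380,28));print(b)
yaw=wrap(b[2]+np.pi) if b[2]<0 else b[2]
# touch the bench beside it? no: go straight to the grasp
pick(b[0],b[1],yaw,30,60,90)
E
```

```text
19.0
cork [ 584.47 -211.24    1.56   93.93   60.8 ]
bar [ 499.91 -210.22    1.55   94.41   39.24]
tray [540.96 -99.75  -0.   118.03  55.39]
[539.63 -99.77  -0.01 117.98  55.58]
[591.83 379.89  -0.72  89.42  33.68]
grip hit=False t 30.3 pos [592.3 380.2  31.2] w 31.9 gf 91.2 F [-0.8  0.3  6.6]
lift t 31.4 pos [591.2 379.5 222.1] w 32.5 gf 90.5 F [ 0.2 -1.  -7.5]
```

```bash
cat >> h.py <<'E'
def corr(x,y,z):  # trim out the standing offset at the present hover
    bot.dwell(.15);p=np.array(bot.read_state()["ee_pos"]);return x-(p[0]-x),y-(p[1]-y)
def place2(x,y,yaw,zhi,zlo,opening,ff=10):
    bot.move_to([x,y,Z],down(yaw)); bot.servo_line([x,y,zhi],speed=250); X,Y=corr(x,y,zhi)
    bot.servo_line([X,Y,zhi],speed=30); bot.dwell(.1); say("above")
    hit=bot.servo_line([X,Y,zlo],speed=40,until_force=ff); say(f"down hit={hit}"); return hit
E
python3 - <<'E'
from h import *
hit=place2(499.7,-211,np.pi/2-.007,85,56,60,12)
E
```

```text
above t 34.8 pos [ 498.9 -210.7   85.2] w 32.0 gf 95.3 F [ 0.3 -0.3 -6.8]
down hit=False t 35.6 pos [ 498.9 -210.7   56.2] w 31.5 gf 95.3 F [-0.5  0.5 -6.9]
```

Run:
```python
from h import *
release(55)
c=over("bar3",500,-211);w=nearest(grey(c),c,500,-211,36);print(rect(w));P=cloud(c)
print(np.median(P[95:115,312:332,2]), bot.read_state()["clock"])
cv2.imwrite("pics/bar3c.png",c["image"][20:270,150:500])
```

```text
released t 36.0 pos [ 499.2 -210.8   56.6] w 55.0 gf 0.0 F [ 0.4 -0.4 -0. ]
[ 540.08 -194.57   -0.01  177.41  146.43]
36.27037114526735 37.2417
```

View pics/bar3c.png

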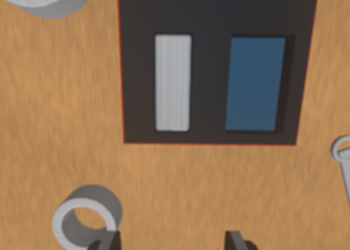

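The bar has dropped flush, at crop pixel (173,83) with its top at z 36.3. The cork is next.

Run:
```python
from h import *
c=over("cork2",418,354);b=rect(nearest(high(c,14),c,418,354,28));print(b)
assert abs(b[3]-90)<4 and abs(b[4]-56)<4
yaw=b[2]%np.pi
pick(b[0],b[1],yaw,28,78,40)
hit=place2(584.7,-211,np.pi/2-.007,85,54,78,10)
if not hit:
    release(72)
    bot.move_gripper(0);x,y=584.7,-211
    bot.servo_line([x,y,80],speed=200)
    print(bot.servo_line([x,y,50],speed=40,until_force=15));say("press")
    bot.servo_line([x,y,120],speed=200)
    c=over("cork3",585,-211);P=cloud(c);print(np.median(P[95:115,312:332,2]))
    cv2.imwrite("pics/cork3c.png",c["image"][20:270,150:500]);say("")
```

```text
[418.14 353.5   -1.2   89.38  55.82]
grip hit=False t 41.9 pos [418.6 353.8  29. ] w 54.9 gf 42.9 F [-1.8 -0.8  6.7]
lift t 43.0 pos [417.7 353.2 223.5] w 55.0 gf 42.5 F [ 0.2 -0.3 -0.9]
above t 46.3 pos [ 583.9 -210.8   85.2] w 54.8 gf 42.5 F [-0.7 -0.7 -0.4]
down hit=False t 47.2 pos [ 584.  -210.8   54.3] w 54.8 gf 42.5 F [-0.2 -0.8 -1.2]
released t 47.5 pos [ 583.9 -210.8   54.2] w 71.9 gf 0.0 F [ 0.3  0.1 -0.7]
True
press t 49.6 pos [ 584.9 -211.    55.1] w -0.0 gf 4.2 F [-1.4  0.8  9.4]
36.18529760273688
 t 50.9 pos [ 584.9 -291.6  218.5] w -0.1 gf 0.0 F [ 0.4  0.4 -0.7]
```

View pics/cork3c.png

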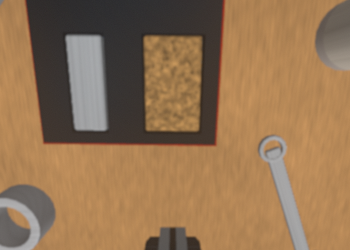

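The cork and bar both lie flush. Now the trays.

```bash
cat >> h.py <<'E'
def dotray(n,name,x,y,zg=38):
    c=over(name,x,y);w=nearest(grey(c),c,x,y,36);t=tray(w);print(t)
    assert abs(t[3]-124)<5 and abs(t[4]-62)<4 and np.hypot(t[0]-x,t[1]-y)<80
    for k in(0,np.pi):
        yp=wrap(t[2]+k);yl=wrap(-.005+k) if k==0 else np.pi-.005
        if bot.ik([t[0],t[1],Z],down(yp)) is not None and bot.ik([538.4,-99.3,Z],down(yl)) is not None: break
    else: raise SystemExit("no yaw")
    s=pick(t[0],t[1],yp,zg,82,35); zg=38
    if s["grip_width"]<55: raise SystemExit("lost")
    zf=zg+14*n
    hit=place(538.4,-99.3,yl,zf+40,zf-3,80,10)
    bot.move_gripper(80);p=np.array(say("rel")["ee_pos"]);p[2]+=70;bot.servo_line(p,speed=200)
    c=over(name+"p",538,-99)
    z=22+14*(n+1);w=nearest(high(c,z-7),c,538,-99,z);print("placed",tray(w),"rim z",np.percentile(cloud(c)[60:150,260:390,2],[90,95,97]));
    cv2.imwrite(f"pics/{name}pc.png",c["image"][20:270,150:500]);say("end")
E
python3 - <<'E'
from h import *
dotray(1,"tBx",437,77)
E
```

```text
[436.85  76.56  -1.86 122.66  60.81]
grip hit=False t 55.1 pos [437.3  76.6  38.9] w 60.8 gf 36.6 F [-2.6 -0.7  7.7]
lift t 56.2 pos [436.4  76.5 223.9] w 61.1 gf 38.5 F [-1.  -0.5 -1.6]
above t 59.0 pos [539.  -99.4  93.5] w 60.9 gf 38.5 F [ 0.4  0.5 -1. ]
down hit=True t 59.7 pos [538.4 -99.3  52.5] w 61.3 gf 40.0 F [1.2 1.2 4.2]
rel t 60.0 pos [537.8 -99.2  52.2] w 80.2 gf 0.0 F [1.  0.3 0.1]
placed [ 538.08 -100.12   -0.    123.66   61.2 ] rim z [49.02 50.11 50.52]
end t 62.0 pos [ 538.  -180.2  219.6] w 79.5 gf 0.0 F [ 0.3  0.5 -0.7]
```

View pics/tBxpc.png

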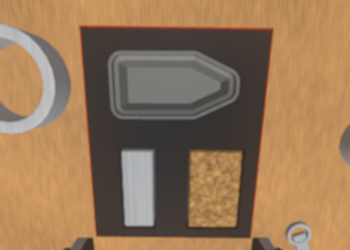

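The first tray is seated: rim at z 50, nose towards +x, centred in the crop at about (175,85). Next is tray A.

Run:
```python
from h import *
dotray(2,"tAx",592,78)
```

```text
[592.62  77.83   1.14 122.8   60.81]
grip hit=False t 65.4 pos [593.2  77.9  39. ] w 60.7 gf 38.5 F [-1.2 -0.6  6. ]
lift t 66.4 pos [592.3  77.8 223.9] w 61.2 gf 38.2 F [ 0.1 -0.3 -1.3]
above t 68.1 pos [539.1 -99.3 107.6] w 60.6 gf 38.2 F [ 0.8 -0.3 -0.7]
down hit=True t 68.8 pos [538.2 -99.2  66.7] w 60.9 gf 39.3 F [0.6 0.9 2.4]
rel t 69.1 pos [537.7 -99.1  66.3] w 79.6 gf 0.0 F [ 0.4 -0.6  0. ]
placed [539.06 -99.82  -0.01 123.67  61.65] rim z [62.63 64.04 64.48]
end t 71.4 pos [ 538.  -180.3  219.8] w 80.3 gf 0.0 F [-0.4  0.2 -0.4]
```

The second tray is nested, with its rim at z 64. Next is tray C, with a final check from the top camera for stragglers.

Run:
```python
from h import *
dotray(3,"tCx",533,-457)
bot.move_to([350,150,300],down(np.pi/2))
c=cam("top");cv2.imwrite("pics/top9.png",cv2.resize(c["image"][60:340,90:560],(799,476)))
c=look("fin",530,-150,260);cv2.imwrite("pics/fin.png",c["image"])
```

```text
[ 533.69 -456.96    0.63  122.38   60.93]
grip hit=False t 75.6 pos [ 534.  -457.3   39. ] w 61.1 gf 39.0 F [ 0.6 -0.1  4.6]
lift t 76.7 pos [ 533.4 -456.7  223.8] w 60.9 gf 38.5 F [-0.3 -0.7 -1.5]
above t 78.8 pos [539.1 -99.6 121.7] w 61.0 gf 38.5 F [ 0.6 -0.1 -1.5]
down hit=True t 79.5 pos [538.2 -99.3  80.6] w 60.7 gf 39.4 F [0.8 0.1 4. ]
rel t 79.9 pos [537.7 -99.1  80.3] w 80.1 gf 0.0 F [-0.8  0.1  0.4]
placed [ 538.69 -100.05   -0.    123.52   61.25] rim z [76.54 78.02 78.44]
end t 82.1 pos [ 538.  -180.3  219.8] w 80.2 gf 0.0 F [1.5 0.3 0.6]
```

View pics/top9.png

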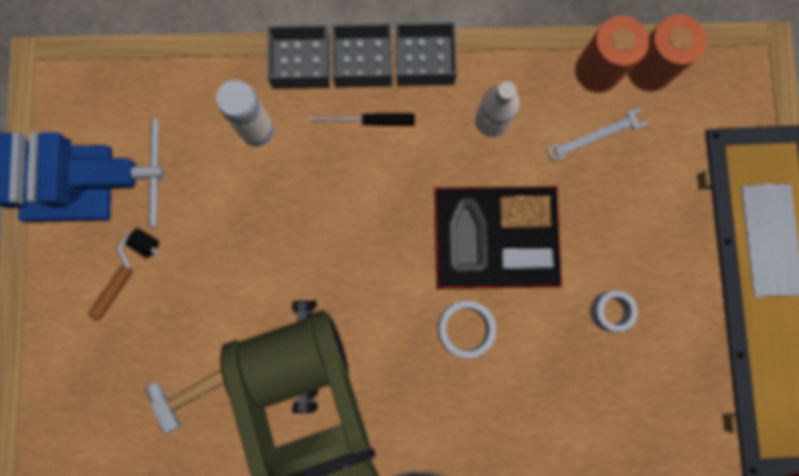

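View pics/fin.png

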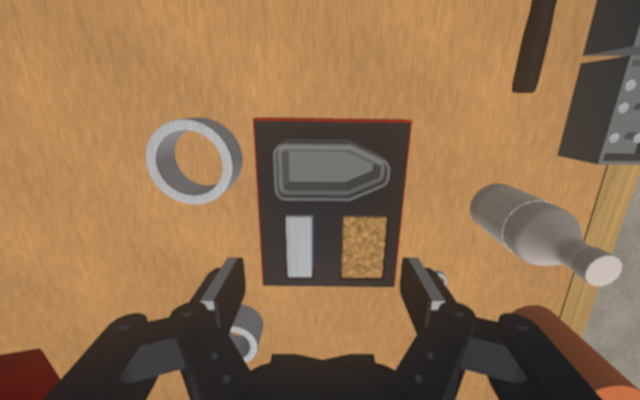

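All three trays are piled in the cut-out at about (330,170), noses towards +x and rim at z 78. The bar (298,246) and cork (364,246) are flush, no other trays are in view, and the bystanders look unmoved.

```bash
python3 -c "
from rig import bot
print(bot.finish_job())"
```

```text
the job is handed in; nothing more can be done
None
```

The job is handed in at about 85 s: the three trays present are nested in one pile in the tray cut-out, noses the right way, the cork block and steel bar lie flush in their own cut-outs, and the other items look unmoved; the hand-in returned no verdict.

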